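# Find the unlocked drawer and open it

## Task

A lock bar inside the low three-drawer chest leaves one drawer free and holds the others shut, and it cannot be seen which: feel for it by tugging gently at the handles, never hauling with more than about 40 N, then pull the drawer that gives all the way out to its stop. Leave the other drawers shut, leave the things on and beside the chest where they are, and let go.

Things in the scene. Friction and masses are not known exactly. Their poses are not given: they have to be found in the camera images.
- chest: low grey sheet-steel chest with three equal drawers side by side, fixed to the bench; 180 deep (its x), 312 wide (its y), 74 high. Origin: centre of its underside on the bench; its x axis points to its back, so the drawer fronts lie in the plane x = -90 mm and the drawers pull out along its -x; its y points to its left side (seen from the robot).
- handle_left (a point): centre of the handle bar of the left drawer: a steel bow handle, round bar 8 mm thick, lying level along the chest's y, 70 mm clear between its two legs, bar centre 45 mm in front of the drawer front (41 mm clear gap behind the bar, open from above), 54 mm over the bench and 20 mm below the chest's top. Moves with the drawer; axes as the chest's.
- drawer_left (a joint): how far the left drawer is pulled out, m: 0 shut, 0.120 at its end stop. An unlocked drawer runs with about 3 N of drag; a locked one gives about 2 mm of play and then stops dead.
- handle_middle (a point): centre of the handle bar of the middle drawer: a steel bow handle, round bar 8 mm thick, lying level along the chest's y, 70 mm clear between its two legs, bar centre 45 mm in front of the drawer front (41 mm clear gap behind the bar, open from above), 54 mm over the bench and 20 mm below the chest's top. Moves with the drawer; axes as the chest's.
- drawer_middle (a joint): how far the middle drawer is pulled out, m: 0 shut, 0.120 at its end stop. An unlocked drawer runs with about 3 N of drag; a locked one gives about 2 mm of play and then stops dead.
- handle_right (a point): centre of the handle bar of the right drawer: a steel bow handle, round bar 8 mm thick, lying level along the chest's y, 70 mm clear between its two legs, bar centre 45 mm in front of the drawer front (41 mm clear gap behind the bar, open from above), 54 mm over the bench and 20 mm below the chest's top. Moves with the drawer; axes as the chest's.
- drawer_right (a joint): how far the right drawer is pulled out, m: 0 shut, 0.120 at its end stop. An unlocked drawer runs with about 3 N of drag; a locked one gives about 2 mm of play and then stops dead.
- cap_loose: bystander: small pale cap, 28 across, 14 high, lying on the back part of the chest's top; origin at the centre of its underside
- tape_roll: bystander: roll of masking tape, 108 across, 24 high, lying flat on the chest's top; origin at the centre of its underside
- pot_green: bystander: small open paint pot, 60 across, 47 high, on the bench to the right of the chest; origin at the centre of its underside
- lotus_raw: bystander: unpainted white lotus casting, 68 x 112 x 77, on the bench to the left of the chest; origin at the centre of its underside

How it is judged:
At the end, for the whole second after the job is handed in: One drawer stands at least 108 mm out of its 120 mm travel and the other two are within 8 mm of shut (((value of joint drawer_left above 0.108 m and value of joint each of drawer_middle, drawer_right below 0.008 m) or (value of joint drawer_middle above 0.108 m and value of joint each of drawer_left, drawer_right below 0.008 m) or (value of joint drawer_right above 0.108 m and value of joint each of drawer_left, drawer_middle below 0.008 m))); the robot touches nothing.
It fails at once if the robot presses or pulls on the chest or its drawers with more than 45 N (contact force between any of the fingers, the arm and chest above 45 N).
It fails at once if the cap is shifted by more than 25 mm (distance of cap_loose from where it was at the start of the episode above 0.025 m).
It fails at once if the roll of tape is shifted by more than 25 mm (distance of tape_roll from where it was at the start of the episode above 0.025 m).
It fails at once if the paint pot is shifted by more than 25 mm (distance of pot_green from where it was at the start of the episode above 0.025 m).
It fails at once if the lotus casting is shifted by more than 25 mm (distance of lotus_raw from where it was at the start of the episode above 0.025 m).
It also fails if it takes over 48 s, if anything falls off the work surface, if the arm or the gripper's body presses on something with over 40 N, if the wrist force passes 120 N, or if a joint passes its speed limit or range.

## Robot

A 6-joint arm with a two-finger parallel gripper is mounted at the origin on a cart in front of the work surface, level with it; the furniture and walls round the work are solid. World frame = base frame: x ahead of the robot, y to its left, z up, the work surface at z = 0. Lengths are in m, angles in rad, forces in N, time in s.
With the tool pointing down it reaches from about 0.25 to 0.775 m from the base axis. Payload 4 kg.
Tool frame: the origin (TCP) lies on the centre line of the jaws, within the pads' length; the fingertips stand 8 mm ahead of it and the grasp point (between the pads) lies 11 mm behind it; y points along the fingers, x is the direction in which the jaws open and shut, and the axes are right-handed (so a half turn about y gives the same grasp; the last joint's range is limited). The gripper opens to 94 mm and grips with 3 to 60 N. Pads are 16 mm wide; open, the fingers measure 119 mm over their backs; the gripper's body (75 mm by 177 mm) begins 78 mm behind the grasp point.
Start: joints at [1.09, 0.087, 1.371, -0, 1.684, -0.103], TCP at [0.203, 0.511, 0.214] pointing down, gripper open.
Joint ranges: [-3.1, 3.1], [-0.76, 2.03], [0.27, 2.55], [-1.08, 4.22], [0.17, 2.65], [-2.57, 2.57]. Speed limits (rad/s): [2.79, 2.79, 3.14, 3.14, 3.14, 3.14].

## Interface

Orientations are given as [roll, pitch, yaw] about the fixed x, y, z axes, in that order (R = Rz(yaw) Ry(pitch) Rx(roll)).
In Python, from bench import robot gives the robot as it stands.
- The arm moves only by the tool step_arm, never from a script. Its argument "commands" is a list of rows, each an object with "xyz": the shift along the world's x, y, z in m, a list of three; "twist": the turn, a rotation vector about the world's x, y, z in degrees, a list of three. In form: [{"xyz": [tx, ty, tz], "twist": [ax, ay, az]}, ...]. A call has 1 to 12 rows; each row is the pose to reach, as a shift and turn from the pose commanded when the call began; what a row does not reach only later rows make up. A row lasts 1/12 s, in which the tool goes at most 41.7 mm and 7.16 degrees, less where a joint would pass 70% of its speed; a pose out of reach is approached as far as the arm can. A call with a gripper value outside its range is refused whole. "fingers" is the closure in counts, from 0 (fully open) to 255 (shut), set as the call begins (left out, the last holds). The fingers move at their own pace and stop on an object; the grip force is fixed at half the most. Time passes only in rows, so rows that repeat a pose let the fingers close. It gives the time, the measured TCP pose, the force and the opening at its end, in the units of the state.
- robot.get_obs(): the state, without advancing time (a new reading comes with each control period).
- robot.snapshot(name): name is "scene" or "top" or "wrist"; returns (picture, depth): 400x640x3 uint8, red, green, blue; 400x640 float32, m along the optical axis (not along the pixel's ray), 0 where there is no reading.
- robot.camera_info(name): a dict with "fx", "fy", "cx", "cy" (pixels), "R" (3x3) and "t" (3): a world point X has camera coordinates R X + t. Camera axes: x right, y down, z forward; pixel columns grow to the right and rows downward; lengths in m; the calibration is good to about 2 mm. A picture is of the moment at which its call begins: read the wrist's pose just before it. camera_info takes no time and is no camera call; for the wrist camera it gives the pose at the moment of the call.
- robot.close_job(): hands the job in, once; it reports no verdict.
The state is a dict: "time": time; "joint_positions": joint angles; "qvel": joint speeds; "joint_torque": joint torques, N m; "tool_pos": TCP position; "ee_rot": TCP orientation; "wrist_force": force on the tool from outside, world axes, zero at the start; "wrist_torque": the same for the moment, N m; "width": finger opening in m.
Only numpy, scipy, OpenCV 4.12 (cv2) and the standard library are available. Lean on these libraries where they do the work, as an engineer would, in place of code of your own. Each camera call takes 0.05 s, during which the arm holds its last target.

## Working session

There is one attempt and no reset: what is moved stays moved. The work goes in short steps, Python scripts to look and compute and a tool call to move; the robot and the scene stay as the last step left them, time stands still between calls to the robot, and variables do not carry over. Pictures are saved under pics/ and viewed, and the job is handed in when it is done.

Besides the shell and the picture viewer there is one more tool, called after "Request:" in YAML: its name, and indented under it one key for each argument. step_arm: Moves the arm, as the interface text tells. Its arguments: {"type":"object","properties":{"commands":{"type":"array"},"fingers":{"type":"number"}},"required":["commands"]}

```bash
mkdir -p pics
cat > h.py <<'E'
import numpy as np,cv2
from bench import robot
def snap(n,f):
    c=robot.camera_info(n);p,d=robot.snapshot(n);cv2.imwrite('pics/'+f+'.png',p[:,:,::-1]);np.savez('pics/'+f+'.npz',d=d,p=p,**{k:np.array(v) for k,v in c.items()});return p,d,c
def pt(f,u,v,z=None):
    q=np.load('pics/'+f+'.npz');r=np.array([(u-q['cx'])/q['fx'],(v-q['cy'])/q['fy'],1.])
    R=q['R'];t=q['t'];C=-R.T@t;w=R.T@r
    s=q['d'][int(v),int(u)] if z is None else (z-C[2])/w[2]
    return C+s*w
E
python3 - <<'E'
from h import *
print(robot.get_obs())
snap('top','top1');snap('scene','scene1')
E
```

```text
{'time': 0.0, 'joint_positions': array([ 1.08991350e+00,  8.79508995e-02,  1.37224934e+00, -2.92130369e-05,
        1.68356593e+00, -1.03088127e-01]), 'qvel': array([-0.00014088, -0.00026309, -0.000718  , -0.00077421,  0.00110604,
        0.00138609]), 'joint_torque': array([-5.05142270e-04, -3.40175772e+01, -3.02430296e+01,  7.16672279e-02,
        3.29330668e-02, -1.76383292e-04]), 'tool_pos': array([0.20264367, 0.51074504, 0.21230888]), 'ee_rot': array([-1.57060154,  0.00216496,  1.19299858]), 'wrist_force': array([ 0.07307606, -0.14385519, -0.44291566]), 'wrist_torque': array([ 0.00573894, -0.00501369,  0.01660068]), 'width': 0.09392245576410481}
```

View pics/top1.png

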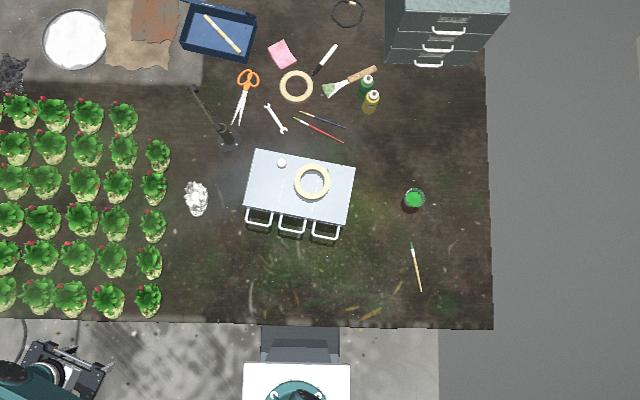

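View pics/scene1.png

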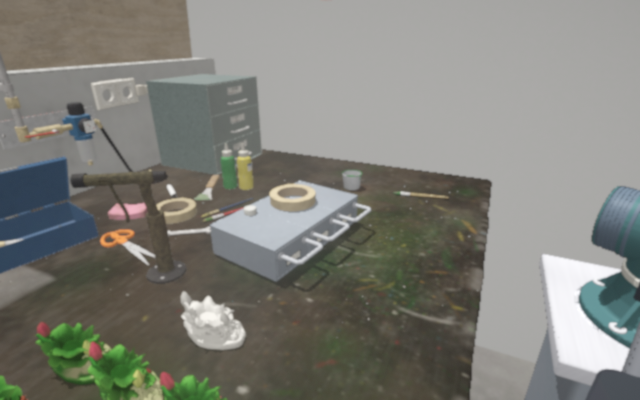

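The top view shows the chest with corners near (256,149), (355,166), (346,225) and (243,208). Its handles are at about (258,224), (291,231) and (325,238), with the cap and tape on top, the lotus on its left and the pot on its right. I'll enlarge it.

Run:
```python
from h import *
p=cv2.imread('pics/top1.png')
cv2.imwrite('pics/top1c.png',cv2.resize(p[140:250,230:370],None,fx=5.5,fy=5.4,interpolation=cv2.INTER_CUBIC))
for u,v in [(300,200),(256,151),(353,167),(345,223),(246,206)]: print(pt('top1',u,v),pt('top1',u,v,.074))
```

```text
[0.63472982 0.00601731 0.07390239] [0.63471552 0.00601538 0.074     ]
[0.78188552 0.14498162 0.07306754] [0.78163811 0.14485849 0.074     ]
[ 0.74087732 -0.15185799  0.07435446] [ 0.74095971 -0.15189623  0.074     ]
[ 0.56909407 -0.13002619  0.07721516] [ 0.56939542 -0.13031693  0.074     ]
[0.61433407 0.16966944 0.05421264] [0.61180102 0.16670708 0.074     ]
```

View pics/top1c.png

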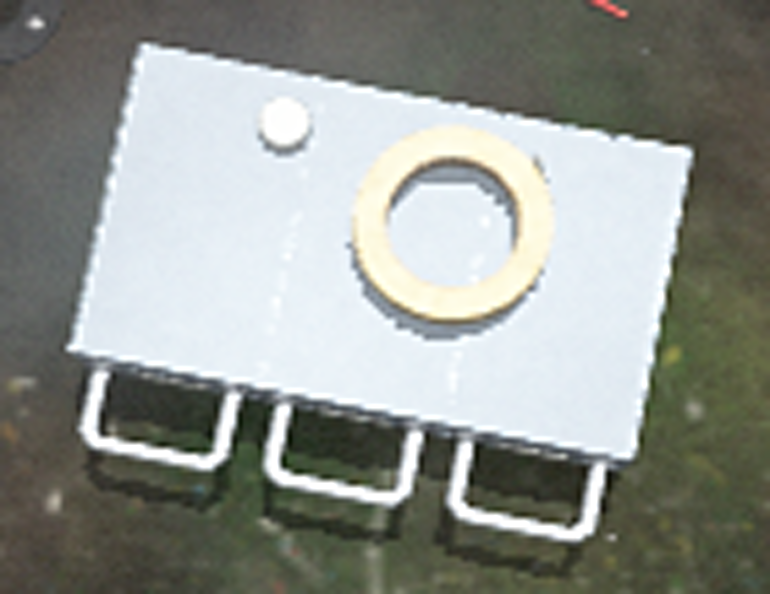

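Run:
```python
from h import *
f=lambda x,y:(230+x/5.5-.4,140+y/5.4-.4)
C=np.array([pt('top1',*f(*a),.074) for a in [(140,43),(692,148),(635,460),(72,348)]]);print(C)
# model fit
M=np.array([[.09,.156],[.09,-.156],[-.09,-.156],[-.09,.156]])
c=C[:,:2].mean(0);D=C[:,:2]-c
yaw=np.arctan2((M[:,0]*D[:,1]-M[:,1]*D[:,0]).sum(),(M*D).sum())
R=np.array([[np.cos(yaw),-np.sin(yaw)],[np.sin(yaw),np.cos(yaw)]])
print(c,np.degrees(yaw),D-M@R.T)
for a in [(152,453),(338,492),(523,527)]:
    h=pt('top1',*f(*a),.058);print(h,R.T@(h[:2]-c))
for y in(.104,0,-.104): print('pred',c+R@[-.135,y])
print(R)
```

```text
[[ 0.79232423  0.14824458  0.074     ]
 [ 0.74116567 -0.15926518  0.074     ]
 [ 0.56406437 -0.13056678  0.074     ]
 [ 0.61740246  0.17687229  0.074     ]]
[0.67873918 0.00882123] -9.546093096927507 [[-1.03987574e-03  5.09249556e-04]
 [-4.56040893e-04  6.79076420e-04]
 [-4.98933964e-05 -4.73908284e-04]
 [ 1.54581003e-03 -7.14417692e-04]]
[0.56179344 0.13268955 0.058     ] [-0.13586878  0.10275866]
[0.54296436 0.0302309  0.058     ] [-0.13744528 -0.00140382]
[ 0.52638344 -0.07138858  0.058     ] [-0.13694392 -0.10436593]
pred [0.56285606 0.13376962]
pred [0.54560859 0.03120976]
pred [ 0.52836113 -0.0713501 ]
[[ 0.98615251  0.165841  ]
 [-0.165841    0.98615251]]
```

Request:
step_arm:
  commands:
    - {"xyz": [0.03,-0.03,0],"twist": [0,0,-6.5]}
    - {"xyz": [0.06,-0.06,0],"twist": [0,0,-13]}
    - {"xyz": [0.09,-0.09,0],"twist": [0,0,-19.5]}
    - {"xyz": [0.12,-0.12,0],"twist": [0,0,-26]}
    - {"xyz": [0.15,-0.15,0],"twist": [0,0,-32.5]}
    - {"xyz": [0.18,-0.18,0],"twist": [0,0,-39]}
    - {"xyz": [0.21,-0.21,0],"twist": [0,0,-45.5]}
    - {"xyz": [0.24,-0.24,0],"twist": [0,0,-52]}
    - {"xyz": [0.27,-0.27,0],"twist": [0,0,-58.5]}
    - {"xyz": [0.3,-0.3,0],"twist": [0,0,-65]}
    - {"xyz": [0.33,-0.33,0],"twist": [0,0,-71.5]}
    - {"xyz": [0.36,-0.36,-0.02],"twist": [0,0,-77.9]}
  fingers: 146

```text
time: 1.1
tool_pos: [0.5572, 0.1579, 0.201]
ee_rot: [-1.569, -0.006, -0.173]
wrist_force: [0.9, 0.7, 0.6]
width: 0.0403
```

Request:
step_arm:
  commands:
    - {"xyz": [0,-0.0175,-0.02],"twist": [0,0,0]}
    - {"xyz": [0,-0.0175,-0.03],"twist": [0,0,0]}
    - {"xyz": [0,-0.0175,-0.03],"twist": [0,0,0]}
    - {"xyz": [0,-0.0175,-0.03],"twist": [0,0,0]}

```text
time: 1.43
tool_pos: [0.5535, 0.143, 0.1674]
ee_rot: [-1.571, 0.002, -0.166]
wrist_force: [-0.7, -0.1, 0.3]
width: 0.0401
```

Run:
```python
from h import *
print(robot.get_obs())
snap('wrist','w1');snap('top','top2')
p=cv2.imread('pics/top2.png')
cv2.imwrite('pics/top2c.png',cv2.resize(p[120:260,200:380],None,fx=4,fy=4))
```

```text
{'time': 1.4333, 'joint_positions': array([1.53110843e-01, 1.49956356e-01, 1.39246692e+00, 7.69812449e-04,
       1.60123270e+00, 3.19033328e-01]), 'qvel': array([ 0.02050091, -0.02280115, -0.03628172, -0.00470763, -0.00046679,
       -0.00149211]), 'joint_torque': array([-7.92502183e-01, -3.50975561e+01, -2.90106189e+01,  1.83190266e-02,
       -5.66012939e-03, -4.42494229e-04]), 'tool_pos': array([0.55350006, 0.14295211, 0.16744645]), 'ee_rot': array([-1.57071281,  0.00220055, -0.16589976]), 'wrist_force': array([-0.68846807, -0.14032603,  0.25797739]), 'wrist_torque': array([-0.00206232,  0.09421905, -0.04539991]), 'width': 0.04012921269796321}
```

View pics/w1.png

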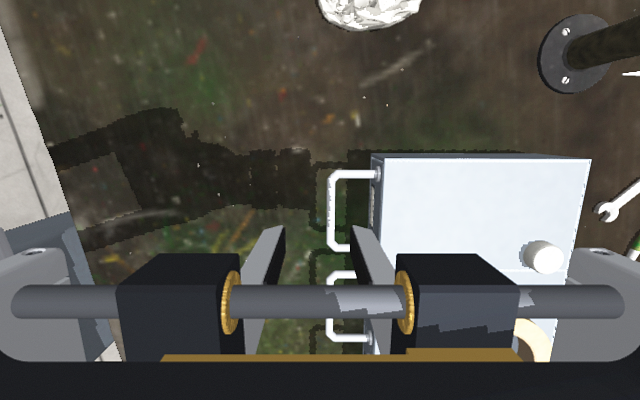

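View pics/top2c.png

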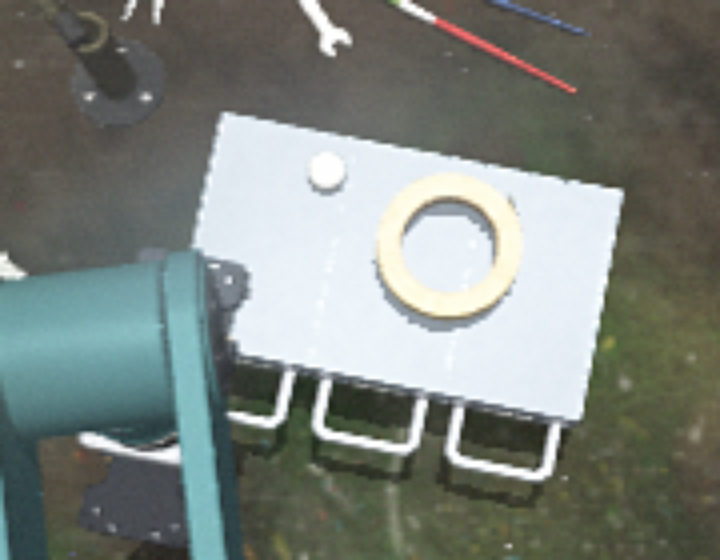

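Run:
```python
from h import *
for uv in [(332,210),(331,307),(377,174),(371,154),(591,159)]: print(uv,pt('w1',*uv),pt('w1',*uv,.058))
print(robot.get_obs()['tool_pos'])
```

```text
(332, 210) [0.56601814 0.13340144 0.05621437] [0.56601117 0.13387062 0.058     ]
(331, 307) [0.56132721 0.16734958 0.27384078] [0.54917738 0.03206326 0.058     ]
(377, 174) [0.61260288 0.1609207  0.05692153] [0.61241971 0.16109908 0.058     ]
(371, 154) [0.61754737 0.17512387 0.00544106] [0.60922157 0.18022287 0.058     ]
(591, 159) [0.7946803  0.14603765 0.07213446] [0.80691062 0.1427737  0.058     ]
[0.55436506 0.14368883 0.16955171]
```

Request:
step_arm:
  commands:
    - {"xyz": [0,0,0],"twist": [0,0,0]}

```text
time: 1.62
tool_pos: [0.5546, 0.1437, 0.17]
ee_rot: [-1.57, -0.003, -0.164]
wrist_force: [0.5, 1.1, 0.5]
width: 0.0405
```

Request:
step_arm:
  commands:
    - {"xyz": [0.0095,-0.01,0],"twist": [0,0,0]}
    - {"xyz": [0.0095,-0.01,-0.03],"twist": [0,0,0]}
    - {"xyz": [0.0095,-0.01,-0.06],"twist": [0,0,0]}
    - {"xyz": [0.0095,-0.01,-0.075],"twist": [0,0,0]}
    - {"xyz": [0.0095,-0.01,-0.075],"twist": [0,0,0]}
    - {"xyz": [0.0095,-0.01,-0.075],"twist": [0,0,0]}

```text
time: 2.12
tool_pos: [0.564, 0.1321, 0.093]
ee_rot: [-1.571, 0.001, -0.166]
wrist_force: [-0.5, -1.2, 0.6]
width: 0.0405
```

Run:
```python
from h import *
print(robot.get_obs()['tool_pos'])
snap('wrist','w2')
```

```text
[0.56395032 0.13207234 0.09302232]
```

View pics/w2.png

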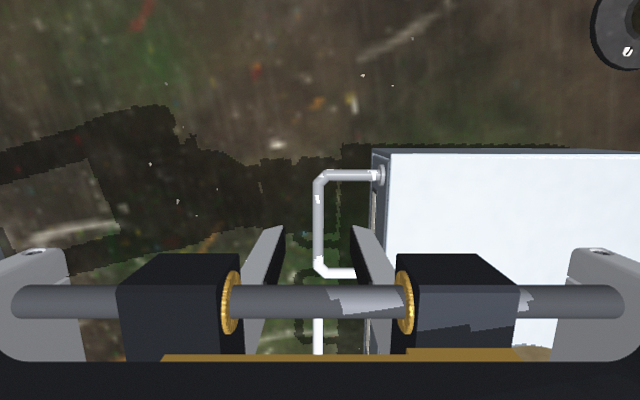

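The bar at u≈320 sits midway between the fingertips (u≈283 and 352), so I'll descend to hook it.

Request:
step_arm:
  commands:
    - {"xyz": [0,0.001,-0.015],"twist": [0,0,0]}
    - {"xyz": [0,0.001,-0.03],"twist": [0,0,0]}
    - {"xyz": [0,0.001,-0.047],"twist": [0,0,0]}
    - {"xyz": [0,0.001,-0.047],"twist": [0,0,0]}
    - {"xyz": [0,0.001,-0.047],"twist": [0,0,0]}

```text
time: 2.58
tool_pos: [0.5646, 0.1333, 0.0475]
ee_rot: [-1.57, -0.001, -0.166]
wrist_force: [0.3, 0.1, 0.4]
width: 0.0398
```

Request:
step_arm:
  commands:
    - {"xyz": [-0.004,0.0007,0],"twist": [0,0,0]}
    - {"xyz": [-0.008,0.0013,0],"twist": [0,0,0]}
    - {"xyz": [-0.012,0.002,0],"twist": [0,0,0]}
    - {"xyz": [-0.012,0.002,0],"twist": [0,0,0]}
    - {"xyz": [-0.012,0.002,0],"twist": [0,0,0]}

```text
time: 3.0
tool_pos: [0.5519, 0.1354, 0.047]
ee_rot: [-1.57, -0.001, -0.166]
wrist_force: [-0.7, 0.4, -0.6]
width: 0.0401
```

Request:
step_arm:
  commands:
    - {"xyz": [-0.001,0.0002,0],"twist": [0,0,0]}
    - {"xyz": [-0.002,0.0003,0],"twist": [0,0,0]}
    - {"xyz": [-0.002,0.0003,0],"twist": [0,0,0]}

```text
time: 3.25
tool_pos: [0.5498, 0.1355, 0.0462]
ee_rot: [-1.571, 0.0, -0.167]
wrist_force: [0.6, -0.0, -0.3]
width: 0.0402
```

Request:
step_arm:
  commands:
    - {"xyz": [-0.001,0.0002,0],"twist": [0,0,0]}
    - {"xyz": [-0.002,0.0003,0],"twist": [0,0,0]}
    - {"xyz": [-0.002,0.0003,0],"twist": [0,0,0]}

```text
time: 3.5
tool_pos: [0.5483, 0.1357, 0.0462]
ee_rot: [-1.571, -0.001, -0.167]
wrist_force: [2.0, 0.3, -0.9]
width: 0.0401
```

Contact, about 2 N. I'll continue in 1 mm steps.

Request:
step_arm:
  commands:
    - {"xyz": [-0.001,0.0002,0],"twist": [0,0,0]}
    - {"xyz": [-0.001,0.0002,0],"twist": [0,0,0]}

```text
time: 3.67
tool_pos: [0.5472, 0.1359, 0.0462]
ee_rot: [-1.571, -0.001, -0.167]
wrist_force: [1.8, 0.2, -3.0]
width: 0.0402
```

Request:
step_arm:
  commands:
    - {"xyz": [-0.001,0.0002,0],"twist": [0,0,0]}
    - {"xyz": [-0.001,0.0002,0],"twist": [0,0,0]}

```text
time: 3.83
tool_pos: [0.5464, 0.1361, 0.0462]
ee_rot: [-1.571, -0.001, -0.167]
wrist_force: [3.3, -0.1, -2.1]
width: 0.0405
```

Request:
step_arm:
  commands:
    - {"xyz": [-0.001,0.0002,0],"twist": [0,0,0]}
    - {"xyz": [-0.001,0.0002,0],"twist": [0,0,0]}

```text
time: 4.0
tool_pos: [0.5463, 0.1361, 0.0462]
ee_rot: [-1.571, -0.003, -0.167]
wrist_force: [6.3, -0.2, -5.1]
width: 0.0405
```

Request:
step_arm:
  commands:
    - {"xyz": [-0.001,0.0002,0],"twist": [0,0,0]}
    - {"xyz": [-0.001,0.0002,0],"twist": [0,0,0]}

```text
time: 4.17
tool_pos: [0.5461, 0.1362, 0.0463]
ee_rot: [-1.571, -0.005, -0.167]
wrist_force: [9.1, -0.8, -6.1]
width: 0.0403
```

Request:
step_arm:
  commands:
    - {"xyz": [-0.001,0.0002,0],"twist": [0,0,0]}
    - {"xyz": [-0.001,0.0002,0],"twist": [0,0,0]}

```text
time: 4.33
tool_pos: [0.5461, 0.1362, 0.0463]
ee_rot: [-1.57, -0.008, -0.167]
wrist_force: [11.4, -0.9, -8.4]
width: 0.0404
```

Left is locked: it stopped dead after about 2 mm, with the force rising to about 14 N. Next is the middle drawer.

Request:
step_arm:
  commands:
    - {"xyz": [0.01,-0.0016,0],"twist": [0,0,0]}
    - {"xyz": [0.021,-0.0035,0],"twist": [0,0,0]}
    - {"xyz": [0.021,-0.0035,0],"twist": [0,0,0]}
    - {"xyz": [0.021,-0.0035,0.025],"twist": [0,0,0]}
    - {"xyz": [0.021,-0.0035,0.05],"twist": [0,0,0]}
    - {"xyz": [0.021,-0.0035,0.05],"twist": [0,0,0]}
    - {"xyz": [0.016,-0.035,0.05],"twist": [0,0,0]}
    - {"xyz": [0.01,-0.07,0.05],"twist": [0,0,0]}
    - {"xyz": [0.004,-0.106,0.05],"twist": [0,0,0]}
    - {"xyz": [0.004,-0.106,0.05],"twist": [0,0,0]}
    - {"xyz": [0.004,-0.106,0.05],"twist": [0,0,0]}

```text
time: 5.25
tool_pos: [0.5459, 0.0297, 0.0958]
ee_rot: [-1.57, 0.002, -0.17]
wrist_force: [-0.2, 1.0, 0.1]
width: 0.0398
```

Run:
```python
from h import *
print(robot.get_obs()['tool_pos'])
snap('wrist','w3')
```

```text
[0.5458655  0.02971586 0.0957758 ]
```

View pics/w3.png

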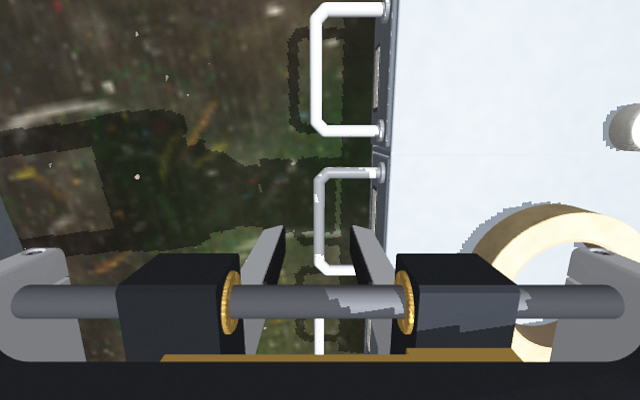

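The middle bar (u≈320) is centred between the fingers, and the left drawer stands only about its 2 mm of play out.

Request:
step_arm:
  commands:
    - {"xyz": [0,0.001,-0.015],"twist": [0,0,0]}
    - {"xyz": [0,0.001,-0.03],"twist": [0,0,0]}
    - {"xyz": [0,0.001,-0.049],"twist": [0,0,0]}
    - {"xyz": [0,0.001,-0.049],"twist": [0,0,0]}
    - {"xyz": [0,0.001,-0.049],"twist": [0,0,0]}

```text
time: 5.72
tool_pos: [0.5457, 0.0333, 0.0459]
ee_rot: [-1.571, 0.004, -0.165]
wrist_force: [-0.5, -0.1, -0.6]
width: 0.0403
```

Request:
step_arm:
  commands:
    - {"xyz": [-0.004,0.0007,0],"twist": [0,0,0]}
    - {"xyz": [-0.008,0.0013,0],"twist": [0,0,0]}
    - {"xyz": [-0.012,0.002,0],"twist": [0,0,0]}
    - {"xyz": [-0.013,0.0021,0],"twist": [0,0,0]}
    - {"xyz": [-0.014,0.0023,0],"twist": [0,0,0]}
    - {"xyz": [-0.014,0.0023,0],"twist": [0,0,0]}

```text
time: 6.22
tool_pos: [0.5329, 0.0341, 0.0478]
ee_rot: [-1.571, -0.001, -0.167]
wrist_force: [-0.5, 0.1, -0.6]
width: 0.0402
```

Request:
step_arm:
  commands:
    - {"xyz": [-0.001,0.0002,0],"twist": [0,0,0]}
    - {"xyz": [-0.002,0.0003,0],"twist": [0,0,0]}
    - {"xyz": [-0.002,0.0003,0],"twist": [0,0,0]}

```text
time: 6.47
tool_pos: [0.5312, 0.0343, 0.0474]
ee_rot: [-1.571, -0.001, -0.167]
wrist_force: [0.9, 0.6, -0.7]
width: 0.0402
```

Request:
step_arm:
  commands:
    - {"xyz": [-0.001,0.0002,0],"twist": [0,0,0]}
    - {"xyz": [-0.002,0.0003,0],"twist": [0,0,0]}
    - {"xyz": [-0.002,0.0003,0],"twist": [0,0,0]}

```text
time: 6.72
tool_pos: [0.5294, 0.0346, 0.0474]
ee_rot: [-1.571, -0.001, -0.167]
wrist_force: [3.0, -0.0, -0.7]
width: 0.0402
```

Request:
step_arm:
  commands:
    - {"xyz": [-0.001,0.0002,0],"twist": [0,0,0]}
    - {"xyz": [-0.002,0.0003,0],"twist": [0,0,0]}
    - {"xyz": [-0.002,0.0003,0],"twist": [0,0,0]}

```text
time: 6.97
tool_pos: [0.5289, 0.0347, 0.0475]
ee_rot: [-1.571, -0.005, -0.167]
wrist_force: [7.8, -0.7, -4.0]
width: 0.04
```

Request:
step_arm:
  commands:
    - {"xyz": [-0.001,0.0002,0],"twist": [0,0,0]}
    - {"xyz": [-0.002,0.0003,0],"twist": [0,0,0]}
    - {"xyz": [-0.002,0.0003,0],"twist": [0,0,0]}

```text
time: 7.22
tool_pos: [0.5288, 0.0347, 0.0475]
ee_rot: [-1.57, -0.009, -0.167]
wrist_force: [13.0, -1.1, -8.5]
width: 0.0403
```

Middle is locked too. I'll check the right drawer the same way.

Request:
step_arm:
  commands:
    - {"xyz": [0.01,-0.0016,0],"twist": [0,0,0]}
    - {"xyz": [0.022,-0.0037,0],"twist": [0,0,0]}
    - {"xyz": [0.022,-0.0037,0],"twist": [0,0,0]}
    - {"xyz": [0.022,-0.0037,0.025],"twist": [0,0,0]}
    - {"xyz": [0.022,-0.0037,0.05],"twist": [0,0,0]}
    - {"xyz": [0.022,-0.0037,0.05],"twist": [0,0,0]}
    - {"xyz": [0.016,-0.035,0.05],"twist": [0,0,0]}
    - {"xyz": [0.01,-0.07,0.05],"twist": [0,0,0]}
    - {"xyz": [0.005,-0.107,0.05],"twist": [0,0,0]}
    - {"xyz": [0.005,-0.107,0.05],"twist": [0,0,0]}
    - {"xyz": [0.005,-0.107,0.05],"twist": [0,0,0]}
    - {"xyz": [0.005,-0.107,0.05],"twist": [0,0,0]}

```text
time: 8.22
tool_pos: [0.5292, -0.0711, 0.0966]
ee_rot: [-1.57, 0.002, -0.167]
wrist_force: [0.5, 0.5, 0.7]
width: 0.0402
```

Run:
```python
from h import *
print(robot.get_obs()['tool_pos'])
snap('wrist','w4')
```

```text
[ 0.52922359 -0.07112389  0.09663012]
```

View pics/w4.png

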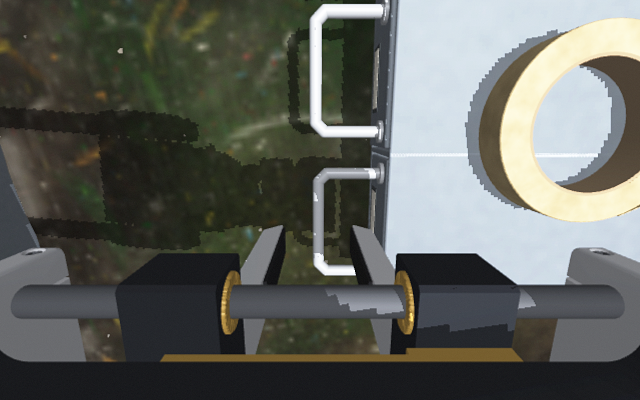

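The right bar is centred in the same way (u≈320), so I'll go down and tug.

Request:
step_arm:
  commands:
    - {"xyz": [0,0,-0.015],"twist": [0,0,0]}
    - {"xyz": [0,0,-0.03],"twist": [0,0,0]}
    - {"xyz": [0,0,-0.05],"twist": [0,0,0]}
    - {"xyz": [0,0,-0.05],"twist": [0,0,0]}
    - {"xyz": [0,0,-0.05],"twist": [0,0,0]}

```text
time: 8.68
tool_pos: [0.5288, -0.07, 0.046]
ee_rot: [-1.57, 0.004, -0.165]
wrist_force: [-0.1, 0.3, 0.8]
width: 0.04
```

Request:
step_arm:
  commands:
    - {"xyz": [-0.004,0.0007,0],"twist": [0,0,0]}
    - {"xyz": [-0.008,0.0013,0],"twist": [0,0,0]}
    - {"xyz": [-0.012,0.002,0],"twist": [0,0,0]}
    - {"xyz": [-0.014,0.0023,0],"twist": [0,0,0]}
    - {"xyz": [-0.016,0.0027,0],"twist": [0,0,0]}
    - {"xyz": [-0.016,0.0027,0],"twist": [0,0,0]}

```text
time: 9.18
tool_pos: [0.5138, -0.069, 0.0478]
ee_rot: [-1.571, -0.001, -0.167]
wrist_force: [-0.0, 0.5, 0.3]
width: 0.0406
```

Request:
step_arm:
  commands:
    - {"xyz": [-0.001,0.0002,0],"twist": [0,0,0]}
    - {"xyz": [-0.002,0.0003,0],"twist": [0,0,0]}
    - {"xyz": [-0.003,0.0005,0],"twist": [0,0,0]}
    - {"xyz": [-0.003,0.0005,0],"twist": [0,0,0]}

```text
time: 9.52
tool_pos: [0.5115, -0.0687, 0.0477]
ee_rot: [-1.571, -0.002, -0.167]
wrist_force: [2.6, -0.0, 1.6]
width: 0.0403
```

Request:
step_arm:
  commands:
    - {"xyz": [-0.001,0.0002,0],"twist": [0,0,0]}
    - {"xyz": [-0.002,0.0003,0],"twist": [0,0,0]}
    - {"xyz": [-0.002,0.0003,0],"twist": [0,0,0]}

```text
time: 9.77
tool_pos: [0.5092, -0.0682, 0.0476]
ee_rot: [-1.571, -0.001, -0.167]
wrist_force: [2.1, -0.7, 1.7]
width: 0.0402
```

Request:
step_arm:
  commands:
    - {"xyz": [-0.001,0.0002,0],"twist": [0,0,0]}
    - {"xyz": [-0.002,0.0003,0],"twist": [0,0,0]}
    - {"xyz": [-0.002,0.0003,0],"twist": [0,0,0]}

```text
time: 10.02
tool_pos: [0.5069, -0.0679, 0.0475]
ee_rot: [-1.571, -0.001, -0.167]
wrist_force: [2.2, -0.8, 2.9]
width: 0.0406
```

The right drawer runs freely at about 3 N of drag, so I'll pull it out.

Request:
step_arm:
  commands:
    - {"xyz": [-0.002,0.0003,0],"twist": [0,0,0]}
    - {"xyz": [-0.005,0.0008,0],"twist": [0,0,0]}
    - {"xyz": [-0.009,0.0015,0],"twist": [0,0,0]}
    - {"xyz": [-0.013,0.0022,0],"twist": [0,0,0]}
    - {"xyz": [-0.017,0.0029,0],"twist": [0,0,0]}
    - {"xyz": [-0.021,0.0035,0],"twist": [0,0,0]}
    - {"xyz": [-0.025,0.0042,0],"twist": [0,0,0]}
    - {"xyz": [-0.029,0.0049,0],"twist": [0,0,0]}
    - {"xyz": [-0.033,0.0055,0],"twist": [0,0,0]}
    - {"xyz": [-0.037,0.0062,0],"twist": [0,0,0]}
    - {"xyz": [-0.041,0.0069,0],"twist": [0,0,0]}
    - {"xyz": [-0.045,0.0076,0],"twist": [0,0,0]}

```text
time: 11.02
tool_pos: [0.4615, -0.0602, 0.0472]
ee_rot: [-1.571, -0.0, -0.167]
wrist_force: [3.2, -0.1, 3.2]
width: 0.0402
```

Request:
step_arm:
  commands:
    - {"xyz": [-0.004,0.0007,0],"twist": [0,0,0]}
    - {"xyz": [-0.008,0.0013,0],"twist": [0,0,0]}
    - {"xyz": [-0.012,0.002,0],"twist": [0,0,0]}
    - {"xyz": [-0.016,0.0027,0],"twist": [0,0,0]}
    - {"xyz": [-0.02,0.0034,0],"twist": [0,0,0]}
    - {"xyz": [-0.024,0.004,0],"twist": [0,0,0]}
    - {"xyz": [-0.028,0.0047,0],"twist": [0,0,0]}
    - {"xyz": [-0.032,0.0054,0],"twist": [0,0,0]}
    - {"xyz": [-0.036,0.006,0],"twist": [0,0,0]}
    - {"xyz": [-0.04,0.0067,0],"twist": [0,0,0]}
    - {"xyz": [-0.043,0.0072,0],"twist": [0,0,0]}
    - {"xyz": [-0.045,0.0076,0],"twist": [0,0,0]}

```text
time: 12.02
tool_pos: [0.4164, -0.0526, 0.0471]
ee_rot: [-1.571, 0.0, -0.167]
wrist_force: [2.9, 1.1, 2.7]
width: 0.0403
```

Request:
step_arm:
  commands:
    - {"xyz": [-0.002,0.0003,0],"twist": [0,0,0]}
    - {"xyz": [-0.004,0.0007,0],"twist": [0,0,0]}
    - {"xyz": [-0.006,0.001,0],"twist": [0,0,0]}
    - {"xyz": [-0.008,0.0013,0],"twist": [0,0,0]}
    - {"xyz": [-0.01,0.0017,0],"twist": [0,0,0]}
    - {"xyz": [-0.012,0.002,0],"twist": [0,0,0]}
    - {"xyz": [-0.014,0.0024,0],"twist": [0,0,0]}
    - {"xyz": [-0.016,0.0027,0],"twist": [0,0,0]}
    - {"xyz": [-0.016,0.0027,0],"twist": [0,0,0]}

```text
time: 12.77
tool_pos: [0.4002, -0.0499, 0.0471]
ee_rot: [-1.571, 0.001, -0.167]
wrist_force: [1.8, 0.3, 1.0]
width: 0.0405
```

Request:
step_arm:
  commands:
    - {"xyz": [-0.001,0.0002,0],"twist": [0,0,0]}
    - {"xyz": [-0.002,0.0003,0],"twist": [0,0,0]}
    - {"xyz": [-0.003,0.0005,0],"twist": [0,0,0]}
    - {"xyz": [-0.003,0.0005,0],"twist": [0,0,0]}

```text
time: 13.1
tool_pos: [0.3975, -0.0494, 0.0471]
ee_rot: [-1.571, 0.001, -0.167]
wrist_force: [2.1, -0.5, 0.0]
width: 0.0399
```

Request:
step_arm:
  commands:
    - {"xyz": [-0.001,0.0002,0],"twist": [0,0,0]}
    - {"xyz": [-0.002,0.0003,0],"twist": [0,0,0]}
    - {"xyz": [-0.003,0.0005,0],"twist": [0,0,0]}
    - {"xyz": [-0.003,0.0005,0],"twist": [0,0,0]}

```text
time: 13.43
tool_pos: [0.3952, -0.049, 0.0471]
ee_rot: [-1.571, -0.001, -0.167]
wrist_force: [5.1, -0.8, -2.5]
width: 0.0401
```

Request:
step_arm:
  commands:
    - {"xyz": [-0.001,0.0002,0],"twist": [0,0,0]}
    - {"xyz": [-0.002,0.0003,0],"twist": [0,0,0]}
    - {"xyz": [-0.002,0.0003,0],"twist": [0,0,0]}

```text
time: 13.68
tool_pos: [0.395, -0.049, 0.0472]
ee_rot: [-1.571, -0.006, -0.167]
wrist_force: [9.2, -1.7, -7.6]
width: 0.0404
```

It is at the stop, about 119 mm out with the force rising. I'll back off to centre and lift away.

Request:
step_arm:
  commands:
    - {"xyz": [0.006,-0.001,0],"twist": [0,0,0]}
    - {"xyz": [0.012,-0.002,0],"twist": [0,0,0]}
    - {"xyz": [0.018,-0.003,0],"twist": [0,0,0]}
    - {"xyz": [0.018,-0.003,0],"twist": [0,0,0]}
    - {"xyz": [0.018,-0.003,0.02],"twist": [0,0,0]}
    - {"xyz": [0.018,-0.003,0.04],"twist": [0,0,0]}
    - {"xyz": [0.018,-0.003,0.07],"twist": [0,0,0]}
    - {"xyz": [0.018,-0.003,0.1],"twist": [0,0,0]}
    - {"xyz": [0.0,-0.003,0.13],"twist": [0,0,0]}
    - {"xyz": [-0.03,-0.003,0.16],"twist": [0,0,0]}
    - {"xyz": [-0.05,-0.003,0.18],"twist": [0,0,0]}
    - {"xyz": [-0.05,-0.003,0.18],"twist": [0,0,0]}

```text
time: 14.68
tool_pos: [0.3425, -0.0521, 0.2327]
ee_rot: [-1.573, -0.009, -0.167]
wrist_force: [0.4, -0.8, 0.1]
width: 0.0403
```

Run:
```python
from h import *
print(robot.get_obs())
snap('wrist','w5');snap('top','top5');snap('scene','sc5')
p=cv2.imread('pics/top5.png')
cv2.imwrite('pics/top5c.png',cv2.resize(p[120:270,200:400],None,fx=4,fy=4))
```

```text
{'time': 14.6833, 'joint_positions': array([-3.14626445e-01, -3.90756398e-01,  1.74793581e+00, -5.66527337e-04,
        1.77551548e+00, -1.47396824e-01]), 'qvel': array([ 0.00934973,  0.07713565,  0.05348476,  0.01498837, -0.12429259,
        0.02132494]), 'joint_torque': array([-3.20747523e-01, -1.34707958e+01, -2.88710546e+01, -2.40820285e-02,
        5.61293643e-01, -1.22231185e-01]), 'tool_pos': array([ 0.34249533, -0.05213847,  0.232678  ]), 'ee_rot': array([-1.57265079, -0.00872   , -0.16733917]), 'wrist_force': array([ 0.40918804, -0.75597971,  0.0732761 ]), 'wrist_torque': array([-0.03539073,  0.01131165,  0.01990388]), 'width': 0.04033829204557217}
```

View pics/top5.png

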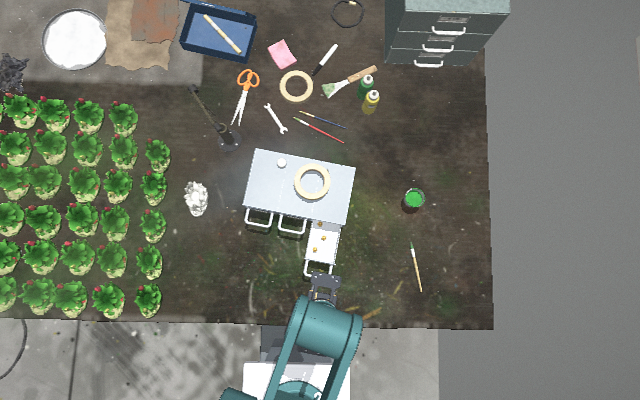

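View pics/w5.png

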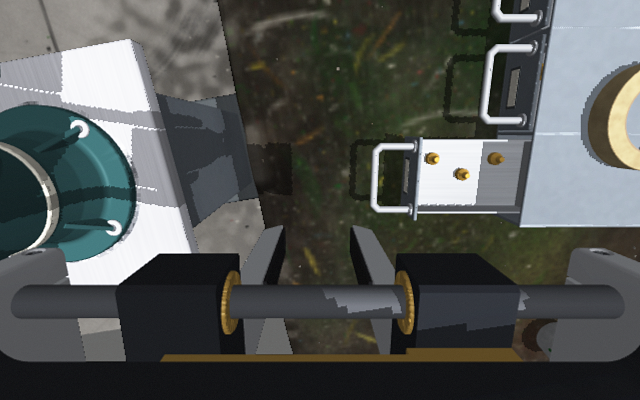

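View pics/sc5.png

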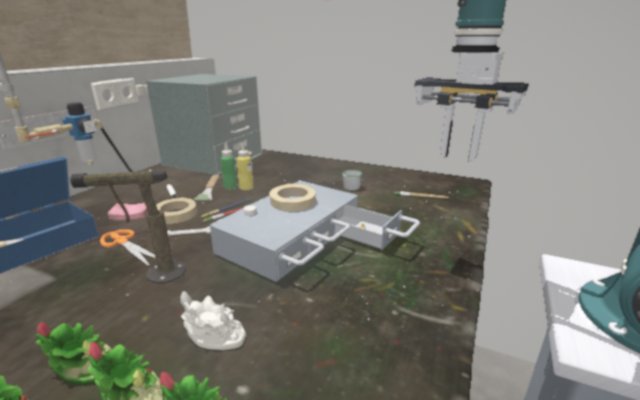

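The right drawer is fully out, the other two are shut, nothing else has moved and the gripper is clear. I'll measure the travel once, let the arm settle and hand in.

Run:
```python
from h import *
R=np.array([[.98615,.16584],[-.16584,.98615]]);c=[.67874,.00882]
for uv in [(376,178),(487,83)]:
    h=pt('w5',*uv,.058);x=R.T@(h[:2]-c);print(h,x,'out',-.135-x[0])
```

```text
[ 0.4128172  -0.05004043  0.058     ] [-0.25247835 -0.10214585] out 0.11747835316824912
[0.54304865 0.03222132 0.058     ] [-0.1376929   0.00057416] out 0.002692897688170992
```

Request:
step_arm:
  commands:
    - {"xyz": [0,0,0],"twist": [0,0,0]}
    - {"xyz": [0,0,0],"twist": [0,0,0]}
    - {"xyz": [0,0,0],"twist": [0,0,0]}

```text
time: 15.08
tool_pos: [0.3427, -0.0515, 0.2256]
ee_rot: [-1.57, 0.004, -0.166]
wrist_force: [0.4, -0.3, 0.0]
width: 0.0405
```

```bash
python3 -c "
from bench import robot
print(robot.close_job())"
```

```text
the job is handed in; nothing more can be done
None
```

The right drawer was the free one. I pulled it out to its stop, let go, and handed the job in after about 15 s of the 48 s allowed. The hand-in reports no verdict.

- **Feeling for it:** I hooked one finger behind each handle without gripping and tugged gently. The left and middle drawers gave about 2 mm and then stopped dead at about 14–16 N. The right one ran at about 3 N.
- **Force:** the highest reading was about 16 N. Force was read only at the end of each short move, so brief peaks in between would not show.
- **Right drawer:** the last wrist picture measured it about 117 mm out. The arm's own travel gave about 119 mm, and the force rose at the stop. The two agree within the camera calibration.
- **Other drawers:** the middle one measured 2.7 mm out. The left one I judged only by eye, as having no more than its 2 mm of play.
- **Bystanders:** the cap, tape, pot and lotus look unmoved between the first and last pictures, though I did not measure them.
- **Gripper:** it ended well clear of everything, with about 0 N at the wrist.

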